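# Slide the top punching board out of its tray and lay it on the granite slab

## Robot

A 6-joint arm with a two-finger parallel gripper is mounted at the origin on the work surface. World frame = base frame: x ahead of the robot, y to its left, z up, the work surface at z = 0. Lengths are in mm, angles in rad, forces in N, time in s.
With the tool pointing down it reaches from about 300 to 775 mm from the base axis. Payload 14.6 kg.
Tool frame: the origin (TCP) lies midway between the tips of the shut fingers; the grasp point (between the pads) lies 19 mm behind it (manip.grip_depth is the distance from the TCP to the grasp point, in mm); x points along the fingers, y is the direction in which the jaws open and shut, and the axes are right-handed (so a half turn about x gives the same grasp; the last joint's range is limited). The gripper opens to 94 mm and grips with 3 to 60 N. Pads are 16 mm wide; open, the fingers measure 119 mm over their backs; the gripper's body (75 mm by 177 mm) begins 78 mm behind the grasp point.
Start: joints at [-1.311, 0.3, 1.521, -0, 1.321, -0.067], TCP at [176.551, -520.883, 205.446] pointing down, gripper open.
Joint ranges: [-3.03, 3.03], [-0.79, 2.21], [0.23, 2.52], [-1.04, 4.18], [0, 3.07], [-2.55, 2.55]. Speed limits (rad/s): [2.22, 2.22, 2.57, 3.14, 3.14, 3.14].

## Interface

Orientations are given as [roll, pitch, yaw] about the fixed x, y, z axes, in that order (R = Rz(yaw) Ry(pitch) Rx(roll)).
In Python, from cell import readout, cams, ticket, manip gives the robot as it stands. The module is installed in compiled form; this text tells all that it offers.
- The arm moves only by the tool apply_moves, never from a script. Its argument "plan" is one flat list of numbers, 7 for each row, row after row: the turn, a rotation vector about the tool's x, y, z in rad, then the shift along the tool's x, y, z in m, then the opening in per cent of the stroke, from 0 (shut) to 100 (fully open). In form: [wx, wy, wz, x, y, z, fingers, wx, wy, wz, x, y, z, fingers, ...]. A call has 1 to 5 rows; each row shifts and turns the commanded pose from where the row before left it, along the tool's axes as they then stand; what a row does not reach is not made up. A row lasts 1/8 s, in which the tool goes at most 62.5 mm and 10.7 degrees, less where a joint would pass 70% of its speed; a pose out of reach is approached as far as the arm can. A call with a gripper value outside its range is refused whole. The fingers move at their own pace and stop on an object; "force" is the grip in N (left out, the last holds). Time passes only in rows, so rows that do not move let the fingers close. It gives the time, the measured TCP pose, the force and the opening at its end, in the units of the state.
- readout.read_state(): the state, without advancing time (a new reading comes with each control period).
- cams.camera(name): name is "scene" or "top" or "wrist"; returns a dict with "image" (384x512x3 uint8, red, green, blue), "fovy" (degrees; the focal length in pixels is half the picture's height over the tangent of half this angle, whatever the lens; pixels are square), "cx", "cy" (the principal point, pixels), "position" and "orientation" of the camera in the world; the wrist camera has in their place "T_tool_cam" (4x4, takes a point from camera to tool coordinates, whose origin is the TCP and whose axes are the tool frame's). Camera axes: x right, y down, z forward; pixel columns grow to the right and rows downward; lengths in mm; the calibration is good to about 2 mm. A picture is of the moment at which its call begins: read the wrist's pose just before it. There is no depth.
- ticket.sign_off(): hands the job in, once; it reports no verdict.
The state is a dict: "clock": time; "joints": joint angles; "qd": joint speeds; "effort": joint torques, N m; "eef_pos": TCP position; "eef_rot": TCP orientation; "wrist_force": force on the tool from outside, world axes, zero at the start; "moment": the same for the moment, N m; "finger_gap": finger opening in mm.
Only numpy, scipy, OpenCV 4.12 (cv2) and the standard library are available. Lean on these libraries where they do the work, as an engineer would, in place of code of your own. Each camera call takes 0.05 s, during which the arm holds its last target.

## Task

Set the top punching board out on the granite slab, ready for punching. It lies snug between the sides of its wooden tray: pressing on it only lightly, slide it flat along the stack out of the open front until about a third to two fifths of its length overhangs, without dragging the two boards below along, so that you can take it by the overhanging end, lift it out and lay it gently and flat in the middle of the slab, its length along the slab's length, and let go. Leave the other boards, the bowl, the maul and the punch rack where they are.

Things in the scene. Friction and masses are not known exactly. Their poses are not given: they have to be found in the camera images.
- top_board_center (a point): Centre (half-way up) of the top punching board, the one to move: cream smooth vinyl, 160 (x) x 56 (y) x 14 mm, 150 to 230 g, flush on the second board. Vinyl on vinyl: friction about 0.3; fingertips hold it better. Slid under more than 12 N it scuffs; a press of 5 to 8 N and one smooth pull (not small jerks) slide it. It dents if hit with over 50 N. With over half its length out it tips off.
- second_board_center (a point): Centre of the second board, same size and material as the top one and right below it; it must stay in place.
- bottom_board_center (a point): Centre of the lowest board, same size and material, lying on the tray's floor; it must stay in place.
- tray_front (a point): Middle of the front edge of the tray's floor, on the floor's upper face, 8 mm above the bench. The fixed wooden tray, 170 mm long x 75 mm wide, is open at its front and top; x points from the open front to the closed back, z up: boards slide out along minus x. At the start the top board's centre is 80 mm back (x) and 35 mm up (z) from here.
- tray: The tray itself; origin in the middle of its underside on the bench, same axes as tray_front, which is 85 mm in front of it. Its sides and back are 8 mm thick and stand 52 mm above the bench, 2 mm higher than the upper face of the top board. The boards have 1.5 mm of play to either side and 2 mm at the back.
- slab_top (a point): Middle of the upper face of the grey granite tooling slab, fixed on the bench, 240 mm long (x axis) x 160 mm wide (y), its upper face 30 mm above the bench. Z up. The slab stands to the left or to the right of the tray.
- bowl_center (a point): Centre of a small loose stainless steel bowl with brass studs in it, 92 mm across and 38 mm high, standing between tray and slab. Bystander.
- maul_center (a point): Middle of the head of a loose wooden maul (round mallet, head 62 mm thick, 204 mm long overall) lying on its side behind the work, handle along +y. Bystander.
- rack_center (a point): Centre of the loose wooden block (60 x 150 x 45 mm) of a punch rack, with steel punches standing in it up to about 120 mm above the bench, behind the work. Bystander.
Mind the look-alikes: they are no part of the job. What is shaped like the part that bears top_board_center but red or turquoise is not meant. Leave any orange look-alike of the tray alone.

How it is judged:
By the outcome, as a careful person would: the job done as asked, in the order asked, and still so for the second after the job is handed in, with the robot touching nothing.
It also fails if it takes over 64 s, if anything falls off the work surface, if the arm or the gripper's body presses on something with over 40 N, if the wrist force passes 120 N, or if a joint passes its speed limit or range.

## Working session

There is one attempt and no reset: what is moved stays moved. The work goes in short steps, Python scripts to look and compute and a tool call to move; the robot and the scene stay as the last step left them, time stands still between calls to the robot, and variables do not carry over. Pictures are saved under pics/ and viewed, and the job is handed in when it is done.

Besides the shell and the picture viewer there is one more tool, called after ">>>" as name(argument=value, ...) on one line, values as JSON. apply_moves: Moves the arm, as the interface text tells. Its arguments: {"type":"object","properties":{"plan":{"type":"array","items":{"type":"number"}},"force":{"type":"number"}},"required":["plan"]}

```bash
mkdir -p pics; python3 - <<'E'
from cell import readout, cams, manip
import cv2, numpy as np
s=readout.read_state(); print({k:np.round(v,3).tolist() for k,v in s.items()}); print(manip.grip_depth)
for n in ("scene","top","wrist"):
    c=cams.camera(n); cv2.imwrite(f"pics/{n}0.png",c["image"][:,:,::-1])
    print(n,{k:np.round(v,4).tolist() for k,v in c.items() if k!="image"})
E
```

```text
{'clock': 0.0, 'joints': [-1.311, 0.3, 1.522, 0.0, 1.321, -0.067], 'qd': [0.0, 0.003, 0.0, 0.001, 0.001, 0.0], 'effort': [0.002, -53.18, -35.273, 0.071, 0.024, -0.0], 'eef_pos': [176.497, -520.649, 204.907], 'eef_rot': [-1.642, 1.57, 1.827], 'wrist_force': [-0.589, 0.471, 0.233], 'moment': [-0.014, -0.023, 0.018], 'finger_gap': 94.008}
18.8
scene {'fovy': 48.1741, 'cx': 254.0413, 'cy': 186.3894, 'position': [1172.1765, 486.2525, 781.9908], 'orientation': [-2.3193, 0.0153, 2.1397]}
top {'fovy': 42.1891, 'cx': 250.4557, 'cy': 188.8248, 'position': [291.5146, 36.5158, 1350.0455], 'orientation': [-2.9818, -0.0042, -1.5439]}
wrist {'fovy': 70.4876, 'cx': 252.6694, 'cy': 187.9187, 'T_tool_cam': [[-0.0002, -0.2831, 0.9591, -177.2985], [1.0, -0.0002, 0.0002, -0.2667], [0.0001, 0.9591, 0.2831, -82.5023], [0.0, 0.0, 0.0, 1.0]]}
```

View pics/scene0.png

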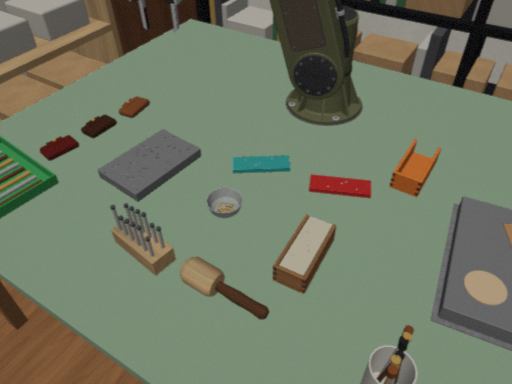

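View pics/top0.png

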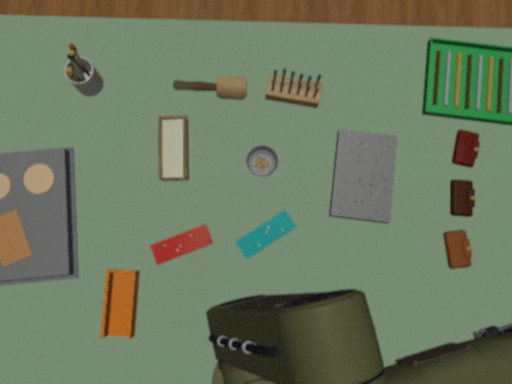

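View pics/wrist0.png

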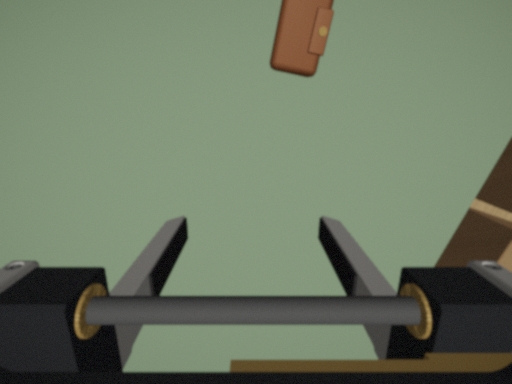

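```bash
cat > h.py <<'E'
from cell import readout, cams, manip
import cv2, numpy as np
from scipy.spatial.transform import Rotation as R
def cam(n,save=None):
    s=readout.read_state(); c=cams.camera(n)
    f=384/2/np.tan(np.radians(c["fovy"])/2); c["f"]=f
    if n=="wrist":
        T=np.eye(4);T[:3,:3]=R.from_euler("xyz",s["eef_rot"]).as_matrix();T[:3,3]=s["eef_pos"]
        c["T"]=T@np.array(c["T_tool_cam"])
    else:
        T=np.eye(4);T[:3,:3]=R.from_euler("xyz",c["orientation"]).as_matrix();T[:3,3]=c["position"];c["T"]=T
    if save: cv2.imwrite(f"pics/{save}.png",c["image"][:,:,::-1])
    return c
def px2w(c,u,v,z):
    d=c["T"][:3,:3]@np.array([(u-c["cx"])/c["f"],(v-c["cy"])/c["f"],1]);o=c["T"][:3,3]
    return o+d*(z-o[2])/d[2]
def w2px(c,p):
    q=np.linalg.inv(c["T"])@np.append(p,1);return q[:2]/q[2]*c["f"]+[c["cx"],c["cy"]]
def crop(c,x0,y0,x1,y1,k,name):
    cv2.imwrite(f"pics/{name}.png",cv2.resize(c["image"][y0:y1,x0:x1,::-1],None,fx=k,fy=k,interpolation=cv2.INTER_CUBIC))
E
python3 - <<'E'
from h import *
c=cam("scene");crop(c,260,200,350,300,6,"s_tray");
c=cam("top");crop(c,140,100,220,200,6,"t_tray");crop(c,320,120,410,230,5,"t_slab")
for u,v in((161,118),(186,118),(160,180),(187,180)):print(px2w(c,u,v,52).round(1))
for u,v in((338,130),(396,135),(332,217),(390,222)):print(px2w(c,u,v,30).round(1))
print(px2w(c,262,161,38))
E
```

```text
[687.8 283.4  52. ]
[689.7 216.   52. ]
[517.8 276.7  52. ]
[519.8 205.3  52. ]
[ 674.1 -198.8   30. ]
[ 664.5 -357.6   30. ]
[ 434.3 -182.5   30. ]
[ 425.1 -336.9   30. ]
[579.77363445   7.61160009  38.        ]
```

View pics/s_tray.png

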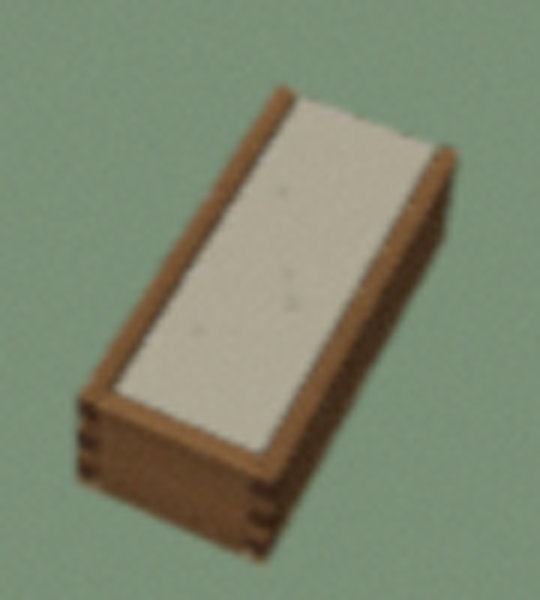

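View pics/t_tray.png

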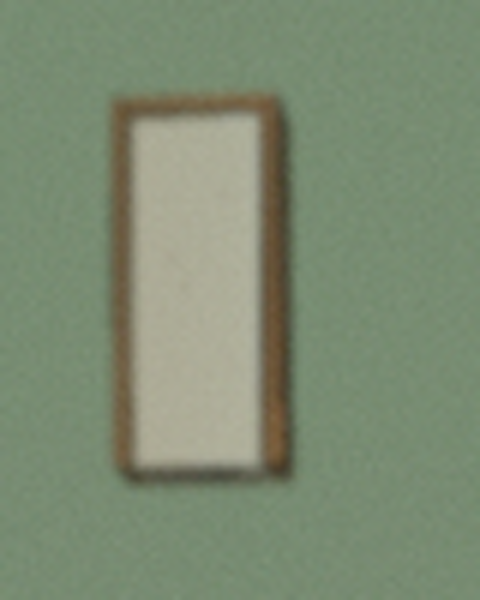

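View pics/t_slab.png

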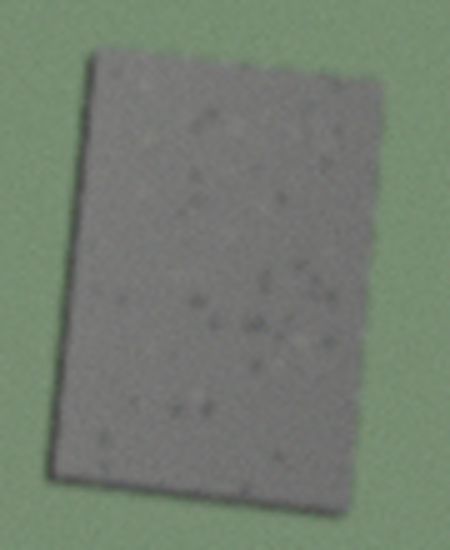

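```bash
cat >> h.py <<'E'
def Rdown(yaw): # tool x down, tool z along heading yaw
    z=np.array([np.cos(yaw),np.sin(yaw),0]);x=np.array([0,0,-1.]);return np.column_stack([x,np.cross(z,x),z])
def delta(p,yaw,tilt=None):
    s=readout.read_state();R0=R.from_euler("xyz",s["eef_rot"]).as_matrix();R1=Rdown(yaw)
    w=R.from_matrix(R0.T@R1).as_rotvec();d=np.array(p)-s["eef_pos"]
    print("w",w.round(4),"shift in old axes",(R0.T@d).round(2),"in new axes",(R1.T@d).round(2))
E
python3 - <<'E'
from h import *
s=readout.read_state();print(R.from_euler("xyz",s["eef_rot"]).as_matrix().round(3))
delta([540,-150,220],-0.25)
c=cam("top")
P=[px2w(c,140+u/6,100+v/6,50) for u,v in((132,114),(258,114),(135,467),(262,467))];print(np.round(P,1),np.mean(P,0))
c=cam("scene")
P=[px2w(c,260+u/6,200+v/6,50) for u,v in((115,385),(262,452),(300,98),(433,147))];print(np.round(P,1),np.mean(P,0))
E
```

```text
[[-0.     0.321 -0.947]
 [ 0.001 -0.947 -0.321]
 [-1.    -0.001 -0.   ]]
w [-2.5648e+00 -8.0000e-04  1.0000e-04] shift in old axes [ -14.65 -234.46 -463.25] in new axes [-14.82 449.16 260.43]
[[685.7 281.   50. ]
 [687.3 224.2  50. ]
 [524.2 270.7  50. ]
 [525.7 214.6  50. ]] [605.72060238 247.64005946  50.        ]
[[688.1 225.9  50. ]
 [685.9 282.5  50. ]
 [532.  218.   50. ]
 [528.2 272.4  50. ]] [608.55966062 249.6945089   50.        ]
```

```bash
python3 - <<'E'
from h import *
s=readout.read_state();p=np.array(s["eef_pos"]);y=-2.815
W=[(np.array([540,-150,220.]),9),(np.array([540,240,220.]),7)]
for q,n in W:
    d=(q-p)/n
    for i in range(n):
        print("[-0.18,0,0,",*(Rdown(y).T@d/1000).round(4),"]", "after:",*(Rdown(y+.18).T@d/1000).round(4)); y+=.18
    p=q
E
```

```text
[-0.18,0,0, -0.0016 -0.0261 -0.0515 ] after: -0.0016 -0.0164 -0.0553
[-0.18,0,0, -0.0016 -0.0164 -0.0553 ] after: -0.0016 -0.0063 -0.0574
[-0.18,0,0, -0.0016 -0.0063 -0.0574 ] after: -0.0016 0.0041 -0.0576
[-0.18,0,0, -0.0016 0.0041 -0.0576 ] after: -0.0016 0.0143 -0.0559
[-0.18,0,0, -0.0016 0.0143 -0.0559 ] after: -0.0016 0.0241 -0.0524
[-0.18,0,0, -0.0016 0.0241 -0.0524 ] after: -0.0016 0.0331 -0.0473
[-0.18,0,0, -0.0016 0.0331 -0.0473 ] after: -0.0016 0.041 -0.0406
[-0.18,0,0, -0.0016 0.041 -0.0406 ] after: -0.0016 0.0476 -0.0326
[-0.18,0,0, -0.0016 0.0476 -0.0326 ] after: -0.0016 0.0527 -0.0235
[-0.18,0,0, 0.0 0.0204 -0.0518 ] after: 0.0 0.0294 -0.0473
[-0.18,0,0, 0.0 0.0294 -0.0473 ] after: 0.0 0.0374 -0.0413
[-0.18,0,0, 0.0 0.0374 -0.0413 ] after: 0.0 0.0442 -0.0339
[-0.18,0,0, 0.0 0.0442 -0.0339 ] after: 0.0 0.0495 -0.0255
[-0.18,0,0, 0.0 0.0495 -0.0255 ] after: 0.0 0.0533 -0.0162
[-0.18,0,0, 0.0 0.0533 -0.0162 ] after: 0.0 0.0553 -0.0064
[-0.18,0,0, 0.0 0.0553 -0.0064 ] after: 0.0 0.0556 0.0036
```

>>> apply_moves(plan=[-0.18,0,0,-0.002,-0.026,-0.051,100,-0.18,0,0,-0.002,-0.016,-0.055,100,-0.18,0,0,-0.002,-0.006,-0.057,100,-0.18,0,0,-0.002,0.004,-0.057,100,-0.18,0,0,-0.002,0.014,-0.056,100])

```text
clock: 0.98
eef_pos: [378.2, -314.6, 215.7]
eef_rot: [1.15, 1.57, -0.759]
wrist_force: [0.4, -0.6, -0.6]
finger_gap: 94.1
```

>>> apply_moves(plan=[-0.18,0,0,-0.002,0.024,-0.052,100,-0.18,0,0,-0.002,0.033,-0.047,100,-0.18,0,0,-0.002,0.041,-0.041,100,-0.18,0,0,-0.002,0.047,-0.033,100,-0.18,0,0,0,0.02,-0.052,100])

```text
clock: 1.6
eef_pos: [538.4, -93.8, 222.7]
eef_rot: [-2.471, 1.57, 2.804]
wrist_force: [-0.0, 0.3, 0.3]
finger_gap: 94.0
```

>>> apply_moves(plan=[-0.18,0,0,0,0.029,-0.047,100,-0.18,0,0,0,0.037,-0.041,100,-0.18,0,0,0,0.044,-0.034,50,-0.18,0,0,0,0.049,-0.026,0,-0.18,0,0,0,0.053,-0.016,0])

```text
clock: 2.22
eef_pos: [535.7, 183.3, 223.6]
eef_rot: [0.193, 1.571, 0.085]
wrist_force: [0.6, 0.4, 0.5]
finger_gap: 67.5
```

```bash
python3 - <<'E'
from h import *
s=readout.read_state();print(s["clock"],np.round(s["joints"],3))
delta([540,240,220],0.06)
E
```

```text
2.225 [ 0.265  0.323  1.449 -0.     1.37  -1.197]
w [-0.1689  0.0002 -0.    ] shift in old axes [ 3.56 56.79 -1.89] in new axes [ 3.56 56.3   7.69]
```

>>> apply_moves(plan=[-0.169,0,0,0.0035,0.055,-0.002,0,0,0,0,0,0,0,0,0,0,0,0,0,0,0])

```text
clock: 2.6
eef_pos: [540.2, 236.0, 219.8]
eef_rot: [-2.456, 1.57, -2.403]
wrist_force: [-0.2, -0.5, 0.0]
finger_gap: 37.2
```

```bash
python3 - <<'E'
from h import *
s=readout.read_state();print(s["clock"],np.round(s["eef_pos"],2),np.round(s["eef_rot"],3),s["wrist_force"],s["finger_gap"])
c=cam("wrist","w1");np.savez("w1.npz",T=c["T"],f=c["f"],cx=c["cx"],cy=c["cy"])
E
```

```text
2.6 [540.24 236.05 219.78] [-2.456  1.57  -2.403] [-0.22326666 -0.47899478  0.00831202] 37.246361408385496
```

View pics/w1.png

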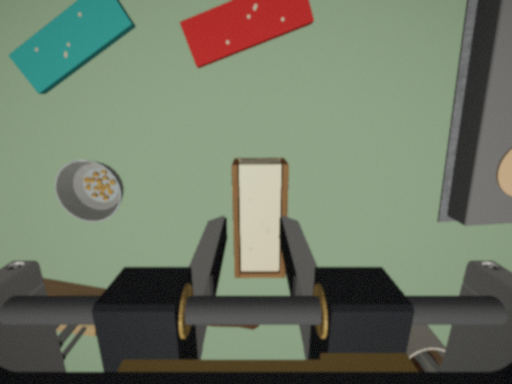

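```bash
python3 - <<'E'
import cv2
a=cv2.imread("pics/w1.png")[145:285,215:305];cv2.imwrite("pics/w1c.png",cv2.resize(a,None,fx=4.2,fy=4.2,interpolation=cv2.INTER_CUBIC))
E
```

```text
(no output)
```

View pics/w1c.png

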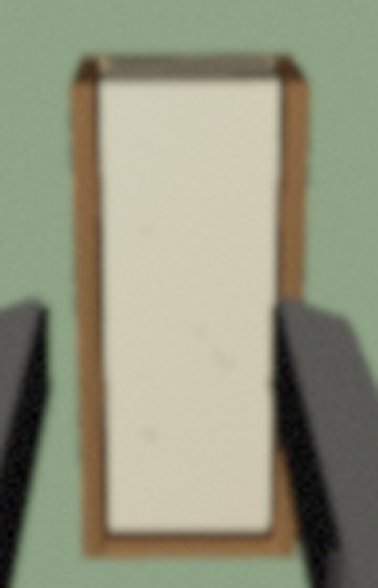

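```bash
python3 - <<'E'
from h import *
d=np.load("w1.npz");c={k:d[k] for k in d}
P=np.array([px2w(c,215+u/4.2,145+v/4.2,50) for u,v in((99,80),(279,80),(107,533),(271,533))]);print(P.round(1),P.mean(0))
# tray outer top z=52 : front, back corners
Q=np.array([px2w(c,215+u/4.2,145+v/4.2,52) for u,v in((72,80),(308,80),(83,556),(296,556))]);print(Q.round(1),Q.mean(0))
for A in(P,Q):
  v=A[2:].mean(0)-A[:2].mean(0);print(np.linalg.norm(v),np.arctan2(v[1],v[0]))
E
```

```text
[[528.  217.1  50. ]
 [525.1 272.6  50. ]
 [688.  226.1  50. ]
 [684.9 283.1  50. ]] [606.50118859 249.73755519  50.        ]
[[528.1 208.9  52. ]
 [524.2 281.3  52. ]
 [696.3 218.1  52. ]
 [692.3 292.2  52. ]] [610.21172231 250.15250966  52.        ]
160.1612028210585 0.06067591090830907
168.40901173441375 0.059886461335715194
```

```bash
python3 - <<'E'
from h import *
delta([626.4,250.7,62],0.06)
E
```

```text
w [-0.0076 -0.      0.0002] shift in old axes [157.99  10.61  86.7 ] in new axes [158.     9.93  86.78]
```

>>> apply_moves(plan=[-0.0076,0,0,0,0.005,0.0437,0,0,0,0,0.03,0.005,0.043,0,0,0,0,0.05,0,0,0,0,0,0,0.05,0,0,0,0,0,0,0.025,0,0,0], force=10)

```text
clock: 3.28
eef_pos: [625.6, 249.4, 62.1]
eef_rot: [-2.848, 1.567, -2.789]
wrist_force: [-0.3, 1.1, -0.3]
finger_gap: 0.7
```

>>> apply_moves(plan=[0,0,0,0,0,0,0,0,0,0,0,0,0,0,0,0,0,0,0,0,0])

```text
clock: 3.65
eef_pos: [627.0, 251.3, 66.8]
eef_rot: [0.263, 1.568, 0.324]
wrist_force: [0.1, -0.8, -0.3]
finger_gap: 0.5
```

```bash
python3 - <<'E'
from h import *
s=readout.read_state();print(s["clock"],np.round(s["eef_pos"],2),np.round(s["eef_rot"],3),s["wrist_force"],s["finger_gap"])
delta([626.4,250.7,52],0.06)
c=cam("wrist","w2")
c=cam("scene");crop(c,240,120,380,300,3,"s2")
E
```

```text
3.65 [627.02 251.34  66.77] [0.263 1.568 0.324] [ 0.14557214 -0.82925214 -0.27509937] 0.49309580603817094
w [ 0.0013  0.0024 -0.0007] shift in old axes [14.76 -0.61 -0.69] in new axes [14.77 -0.6  -0.66]
```

View pics/w2.png

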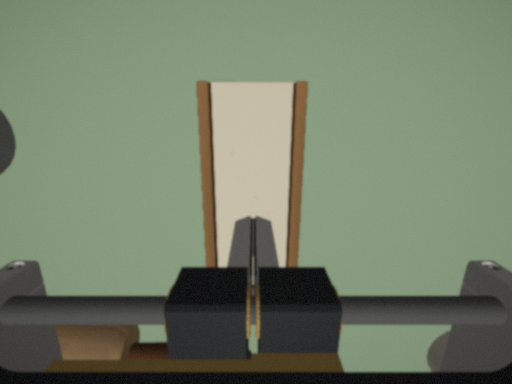

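View pics/s2.png

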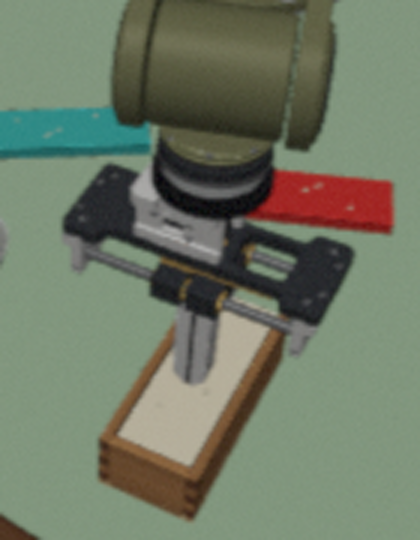

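>>> apply_moves(plan=[0,0.0024,-0.0007,0.006,-0.0006,-0.0006,0,0,0,0,0.005,0,0,0,0,0,0,0.002,0,0,0,0,0,0,0,0,0,0])

```text
clock: 4.25
eef_pos: [625.6, 250.8, 51.7]
eef_rot: [-2.853, 1.568, -2.791]
wrist_force: [-0.2, 0.1, 0.7]
finger_gap: 0.4
```

```bash
python3 - <<'E'
from h import *
delta([626.4,250.7,50],0.06)
s=readout.read_state();print(s["eef_pos"],s["wrist_force"])
E
```

```text
w [ 0.0018 -0.0028  0.0008] shift in old axes [ 1.67 -0.1   0.79] in new axes [ 1.67 -0.1   0.78]
[625.61050392 250.75704161  51.67298977] [-0.16948584  0.11390972  0.68052308]
```

>>> apply_moves(plan=[0,0,0,0.001,0,0,0,0,0,0,0,0,0,0])

```text
clock: 4.5
eef_pos: [625.7, 250.8, 51.0]
eef_rot: [-2.86, 1.568, -2.798]
wrist_force: [0.1, 0.5, 0.6]
finger_gap: 0.5
```

>>> apply_moves(plan=[0,0,0,0.0005,0,0,0,0,0,0,0,0,0,0])

```text
clock: 4.75
eef_pos: [625.7, 250.8, 50.4]
eef_rot: [-2.866, 1.568, -2.804]
wrist_force: [0.1, 0.8, -0.8]
finger_gap: 0.3
```

>>> apply_moves(plan=[0,0,0,0.0005,0,0,0,0,0,0,0,0,0,0])

```text
clock: 5.0
eef_pos: [625.8, 250.8, 50.3]
eef_rot: [-2.851, 1.569, -2.789]
wrist_force: [-1.0, -0.2, 3.5]
finger_gap: 0.7
```

>>> apply_moves(plan=[0,0,0,0.0003,0,0,0,0,0,0,0,0,0,0])

```text
clock: 5.25
eef_pos: [625.9, 250.9, 50.3]
eef_rot: [-2.865, 1.569, -2.803]
wrist_force: [-1.5, -1.6, 6.7]
finger_gap: 0.2
```

```bash
python3 - <<'E'
from h import *
F=[]
for i in range(4):
    cam("top"); F.append(readout.read_state()["wrist_force"])
print(np.round(F,2)); s=readout.read_state(); print(s["eef_pos"],R.from_euler("xyz",s["eef_rot"]).as_matrix().round(4))
E
```

```text
[[-2.17 -0.95  7.56]
 [-1.29 -0.72  6.84]
 [-1.31 -0.44  6.49]
 [-2.06 -1.31  6.84]]
[625.90828885 250.84801684  50.32549491] [[-1.600e-03 -6.180e-02  9.981e-01]
 [-6.000e-04  9.981e-01  6.180e-02]
 [-1.000e+00 -5.000e-04 -1.600e-03]]
```

>>> apply_moves(plan=[0,0,0,0,0,-0.004,0,0,0,0,0,0,-0.006,0,0,0,0,0,0,-0.007,0,0,0,0,0,0,-0.007,0])

```text
clock: 5.95
eef_pos: [602.0, 249.4, 50.3]
eef_rot: [-2.721, 1.57, -2.659]
wrist_force: [2.1, -0.3, 6.4]
finger_gap: 0.3
```

>>> apply_moves(plan=[0,0,0,0,0,-0.007,0,0,0,0,0,0,-0.007,0,0,0,0,0,0,-0.007,0,0,0,0,0,0,-0.007,0,0,0,0,0,0,-0.006,0])

```text
clock: 6.58
eef_pos: [567.9, 247.3, 50.3]
eef_rot: [-2.802, 1.57, -2.741]
wrist_force: [2.1, 0.4, 4.3]
finger_gap: 0.7
```

```bash
python3 - <<'E'
from h import *
s=readout.read_state();print(s["clock"],np.round(s["eef_pos"],2),s["wrist_force"])
c=cam("wrist","w3")
c=cam("scene");crop(c,240,120,380,300,3,"s3")
c=cam("top");crop(c,140,100,220,220,5,"t3")
E
```

```text
6.575 [567.94 247.29  50.31] [2.09747747 0.37842071 4.34599335]
```

View pics/w3.png

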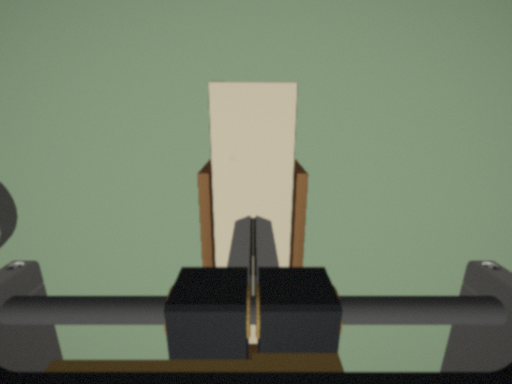

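View pics/s3.png

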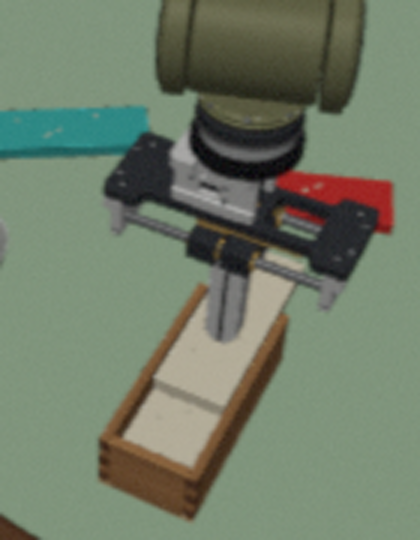

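>>> apply_moves(plan=[0,0,0,-0.01,0,0,0,0,0,0,-0.05,0,0,0,0,0,0,-0.03,0,-0.03,50,0,0,0,0,0,-0.03,100,0,0,0,0,0,0,100])

```text
clock: 7.35
eef_pos: [507.0, 243.6, 140.7]
eef_rot: [-2.877, 1.569, -2.814]
wrist_force: [0.7, -0.8, 0.0]
finger_gap: 26.5
```

```bash
python3 - <<'E'
from h import *
s=readout.read_state();print(s["clock"],np.round(s["eef_pos"],2),s["wrist_force"],s["finger_gap"])
c=cam("wrist","w4");np.savez("w4.npz",T=c["T"],f=c["f"],cx=c["cx"],cy=c["cy"])
crop(c,180,80,330,250,3.5,"w4c")
E
```

```text
7.35 [506.98 243.61 140.73] [ 0.74770518 -0.83104841  0.04652097] 26.512368324233293
```

View pics/w4.png

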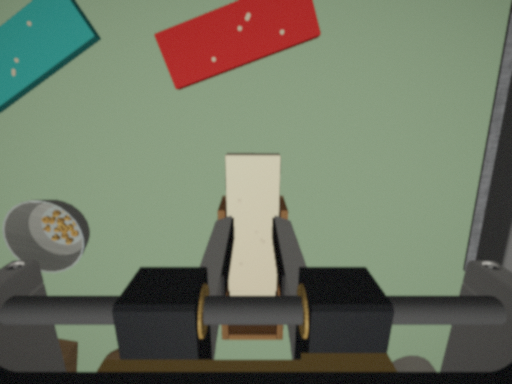

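View pics/w4c.png

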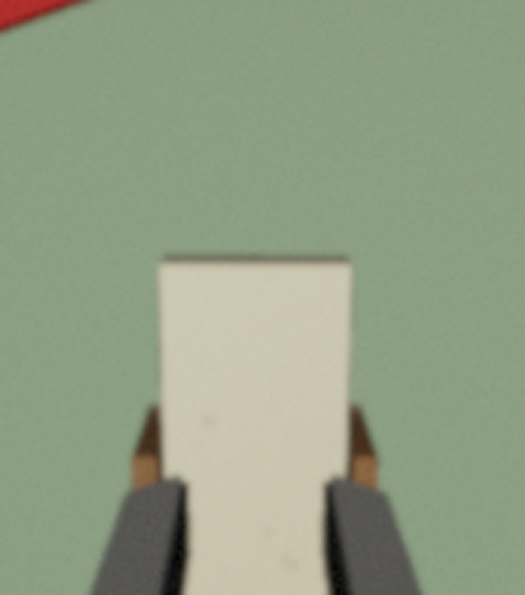

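```bash
python3 - <<'E'
from h import *
d=np.load("w4.npz");c={k:d[k] for k in d}
a=[px2w(c,180+u/3.5,80+262/3.5,50) for u in(159,351)]
b=[px2w(c,180+u/3.5,80+457/3.5,52) for u in(133,378)]
a=np.array(a);b=np.array(b);print(a.round(1),b.round(1));m=a.mean(0);n=b.mean(0);print(m,n,(n-m)@[np.cos(.06),np.sin(.06),0])
s=readout.read_state();print(s["joints"])
for e in (12,25): delta([526.6-e*np.cos(.06),244.7-e*np.sin(.06),75],0.06)
E
```

```text
[[470.5 214.3  50. ]
 [467.1 268.7  50. ]] [[529.2 208.8  52. ]
 [524.6 281.8  52. ]]
[468.77213861 241.4978143   50.        ] [526.87835127 245.28737538  52.        ] 58.228890115026466
[ 3.82183625e-01  3.90400929e-01  1.55636634e+00  5.10939019e-05
  1.19682525e+00 -1.25086621e+00]
w [ 0.0022 -0.0019  0.0006] shift in old axes [ 6.548e+01 -1.000e-02  6.850e+00] in new axes [ 6.549e+01 -3.000e-02  6.720e+00]
w [ 0.0022 -0.0019  0.0006] shift in old axes [ 6.55e+01  2.00e-02 -6.15e+00] in new axes [ 6.549e+01 -3.000e-02 -6.280e+00]
```

>>> apply_moves(plan=[0.002,-0.002,0.0006,0,0,0.0047,100,0,0,0,0,0,0,100,0,0,0,0,0,0,100,0,0,0,0.03,0,0,100,0,0,0,0.035,0,0,100], force=40)

```text
clock: 8.02
eef_pos: [513.2, 243.9, 74.4]
eef_rot: [0.398, 1.57, 0.457]
wrist_force: [0.2, -0.1, -0.5]
finger_gap: 80.8
```

>>> apply_moves(plan=[0,0,0,0,0,0,100,0,0,0,0,0,0,100])

```text
clock: 8.28
eef_pos: [513.4, 244.0, 76.2]
eef_rot: [0.362, 1.57, 0.422]
wrist_force: [0.0, -0.2, 0.4]
finger_gap: 93.5
```

```bash
python3 - <<'E'
from h import *
s=readout.read_state();print(s["clock"],np.round(s["eef_pos"],2),s["wrist_force"],s["finger_gap"])
delta([526.6-14*np.cos(.06),244.7-14*np.sin(.06),38.2],0.06)
cam("wrist","w5")
E
```

```text
8.275 [513.39 244.04  76.18] [ 0.0161888  -0.21888166  0.3555002 ] 93.49035166532464
w [-0.0002  0.0008 -0.0003] shift in old axes [37.98 -0.15 -0.8 ] in new axes [37.98 -0.13 -0.77]
```

View pics/w5.png

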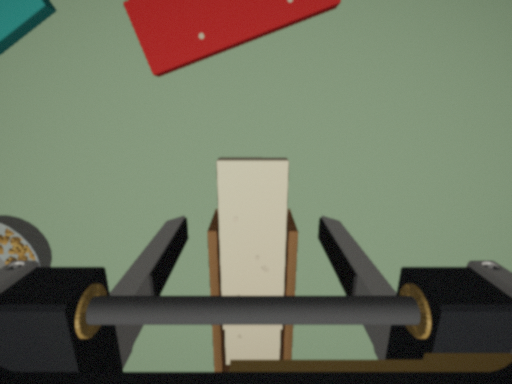

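>>> apply_moves(plan=[0,0,0,0.02,0,-0.0008,100,0,0,0,0.012,0,0,100,0,0,0,0.006,0,0,100,0,0,0,0,0,0,100,0,0,0,0,0,0,100])

```text
clock: 8.95
eef_pos: [512.3, 243.9, 37.5]
eef_rot: [0.39, 1.57, 0.45]
wrist_force: [-0.7, -0.4, 0.7]
finger_gap: 93.8
```

```bash
python3 - <<'E'
from h import *
s=readout.read_state();print(s["clock"],np.round(s["eef_pos"],2),s["wrist_force"],s["finger_gap"])
delta([526.6-14*np.cos(.06),244.7-14*np.sin(.06),38.2],0.06)
c=cam("scene");crop(c,240,120,380,300,3,"s6")
E
```

```text
8.95 [512.29 243.9   37.51] [-0.7255319  -0.36228899  0.65127223] 93.84127094115858
w [-0.0002  0.0004 -0.0002] shift in old axes [-0.69 -0.06  0.33] in new axes [-0.69 -0.06  0.33]
```

View pics/s6.png

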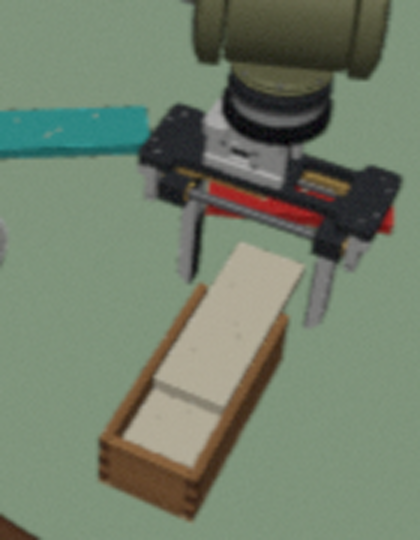

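>>> apply_moves(plan=[0,0,0,-0.0005,0,0,64,0,0,0,0,0,0,62,0,0,0,0,0,0,62,0,0,0,0,0,0,62,0,0,0,0,0,0,55], force=20)

```text
clock: 9.62
eef_pos: [512.0, 243.8, 37.4]
eef_rot: [-2.822, 1.57, -2.762]
wrist_force: [-0.0, -0.1, 0.3]
finger_gap: 55.9
```

>>> apply_moves(plan=[0,0,0,0,0,0,40,0,0,0,0,0,0,20,0,0,0,0,0,0,0], force=38)

```text
clock: 10.0
eef_pos: [512.0, 243.8, 37.4]
eef_rot: [-2.865, 1.57, -2.806]
wrist_force: [0.3, 0.0, -0.5]
finger_gap: 55.9
```

>>> apply_moves(plan=[0,0,0,-0.002,0,0,0,0,0,0,-0.004,0,0,0,0,0,0,-0.004,0,0,0,0,0,0,0,0,0,0])

```text
clock: 10.5
eef_pos: [512.2, 243.9, 47.9]
eef_rot: [0.484, 1.57, 0.544]
wrist_force: [-0.3, 0.3, -2.3]
finger_gap: 55.7
```

```bash
python3 - <<'E'
from h import *
s=readout.read_state();print(s["clock"],np.round(s["eef_pos"],2),s["wrist_force"],s["moment"],s["finger_gap"])
c=cam("scene");crop(c,240,120,380,300,3,"s7")
E
```

```text
10.5 [512.18 243.86  47.86] [-0.33046806  0.30087776 -2.34236747] [ 0.07267877 -0.03936541 -0.00522912] 55.675272983364515
```

View pics/s7.png

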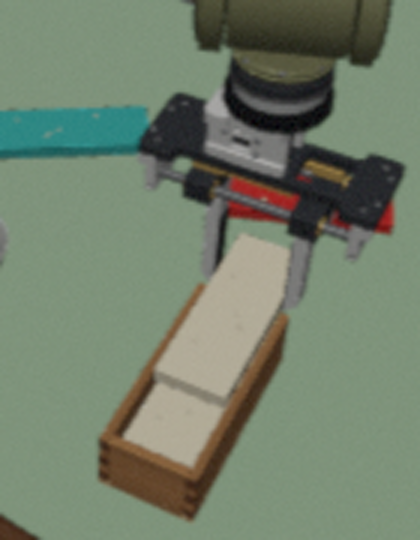

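>>> apply_moves(plan=[0,0,0,-0.01,0,0,0,0,0,0,-0.02,0,0,0,0,0,0,-0.025,0,0,0,0,0,0,-0.015,0,0,0,0,0,0,0,0,0,0])

```text
clock: 11.18
eef_pos: [512.4, 244.0, 118.4]
eef_rot: [0.359, 1.569, 0.419]
wrist_force: [-0.4, -0.2, -1.8]
finger_gap: 55.8
```

```bash
python3 - <<'E'
from h import *
s=readout.read_state();print(s["clock"],np.round(s["eef_pos"],2),s["wrist_force"],s["moment"],s["finger_gap"])
c=cam("scene");crop(c,240,120,380,300,3,"s8")
for p in ([605.6-58,246,36],):pass
# predict board corners (top face) if flat, given TCP->board
ct=np.array(s["eef_pos"]);e=np.array([np.cos(.06),np.sin(.06),0]);n=np.array([-e[1],e[0],0])
top=ct[2]+12.6
for a in(-44,116):
  for b in(-28,28):
    p=ct+e*a+n*b;p[2]=top;print(a,b,((w2px(c,p)-[240,120])*3).round(0))
c=cam("wrist","w8");
for a in(-44,116):
  for b in(-28,28):
    p=ct+e*a+n*b;p[2]=top;print(a,b,w2px(c,p).round(1))
E
```

```text
11.175 [512.42 243.96 118.44] [-0.37325907 -0.21477765 -1.78627944] [ 0.08049505 -0.06734308  0.02237976] 55.822665617992136
-44 -28 [250. 163.]
-44 28 [320. 187.]
116 -28 [160. 300.]
116 28 [236. 329.]
-44 -28 [207.2 173.7]
-44 28 [297.9 173.7]
116 -28 [216.8 373. ]
116 28 [288.4 373. ]
```

View pics/s8.png

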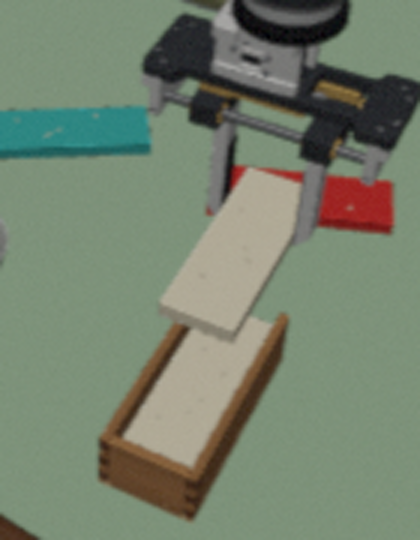

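View pics/w8.png

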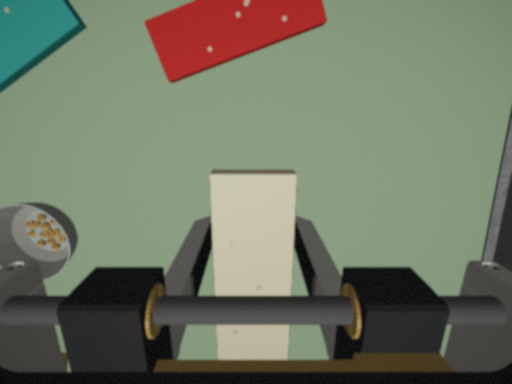

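>>> apply_moves(plan=[0.01,0,0,0,-0.015,-0.001,0,0.01,0,0,0,-0.03,-0.001,0,0.01,0,0,0,-0.045,-0.002,0,0.01,0,0,0,-0.05,-0.001,0,0.01,0,0,0,-0.05,-0.001,0])

```text
clock: 11.9
eef_pos: [512.0, 51.4, 116.9]
eef_rot: [-2.94, 1.569, -2.931]
wrist_force: [1.5, 0.3, -2.2]
finger_gap: 55.9
```

>>> apply_moves(plan=[0.01,0,0,0,-0.05,0,0,0.01,0,0,0,-0.05,0,0,0.01,0,0,0,-0.045,0.001,0,0.01,0,0,0,-0.04,0.001,0,0.01,0,0,0,-0.025,0.001,0])

```text
clock: 12.52
eef_pos: [513.1, -158.7, 116.8]
eef_rot: [3.139, 1.569, 3.096]
wrist_force: [0.1, -0.4, -1.7]
finger_gap: 55.5
```

>>> apply_moves(plan=[0.01,0,0,0,-0.015,0,0,0.005,0,0,0,-0.005,0,0,0,0,0,0,0,0,0])

```text
clock: 12.9
eef_pos: [513.1, -176.0, 117.3]
eef_rot: [3.072, 1.57, 3.017]
wrist_force: [0.5, -0.2, -1.1]
finger_gap: 55.9
```

```bash
python3 - <<'E'
from h import *
s=readout.read_state();print(s["clock"],np.round(s["eef_pos"],2),s["wrist_force"],s["finger_gap"])
c=cam("wrist","w9");np.savez("w9.npz",T=c["T"],f=c["f"],cx=c["cx"],cy=c["cy"])
c=cam("top","t9")
P=np.array([px2w(c,320+u/5,120+v/5,30) for u,v in((92,50),(385,80),(52,480),(345,517))]);print(P.round(1),P.mean(0))
q=P[:2].mean(0)-P[2:].mean(0);print(np.linalg.norm(q),np.arctan2(q[1],q[0]))
q=P[[0,2]].mean(0)-P[[1,3]].mean(0);print(np.linalg.norm(q),np.arctan2(q[1],q[0])-np.pi/2)
E
```

```text
12.9 [ 513.14 -176.01  117.32] [ 0.50762171 -0.15494796 -1.09120287] 55.89515755518633
[[ 674.2 -199.9   30. ]
 [ 661.7 -360.3   30. ]
 [ 436.8 -178.3   30. ]
 [ 421.3 -334.2   30. ]] [ 548.50803093 -268.15664871   30.        ]
240.04933676678272 -0.09954918318083514
158.79073105503906 -0.08817558948830628
```

View pics/w9.png

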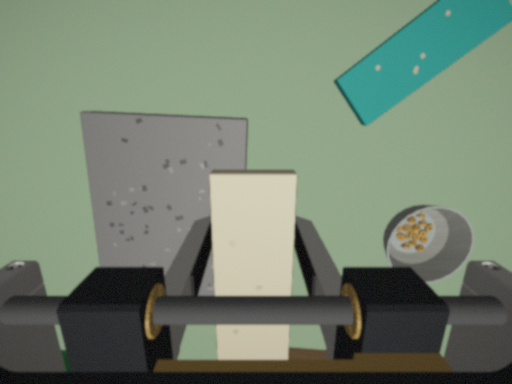

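View pics/t9.png

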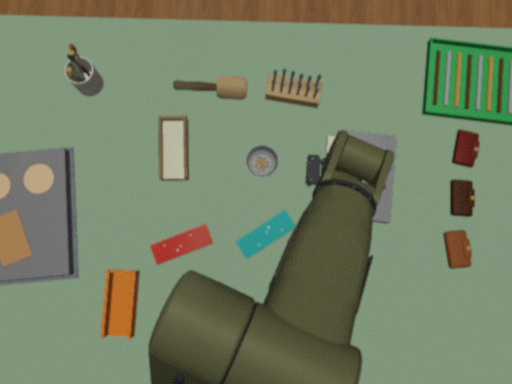

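```bash
python3 - <<'E'
import cv2
a=cv2.imread("pics/w9.png")[95:285,65:265];cv2.imwrite("pics/w9c.png",cv2.resize(a,None,fx=3,fy=3,interpolation=cv2.INTER_CUBIC))
E
```

```text
(no output)
```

View pics/w9c.png

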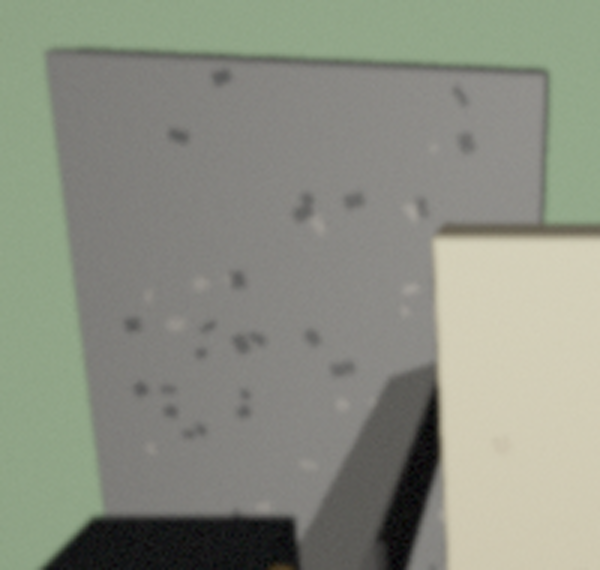

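```bash
python3 - <<'E'
from h import *
d=np.load("w9.npz");c={k:d[k] for k in d}
A,B,C,D=[px2w(c,65+u/3,95+v/3,30) for u,v in((47,53),(547,73),(104,512),(540,222))]
print(np.round([A,B,C,D],1))
an=lambda p,q:np.arctan2((q-p)[1],(q-p)[0])
print(np.linalg.norm(B-A),an(A,B)-np.pi/2,an(A,C),an(B,D))
y=-0.09
for y in(-.08,-.1):
  e=np.array([np.cos(y),np.sin(y),0]);print((A+B)/2+120*e)
C0=np.array([549.,-268.,0]);y=-.093;e=np.array([np.cos(y),np.sin(y),0])
g=C0-36*e;delta([g[0],g[1],117],y)
E
```

```text
[[ 425.8 -332.9   30. ]
 [ 440.5 -176.9   30. ]
 [ 588.4 -349.7   30. ]
 [ 488.2 -182.1   30. ]]
156.623295884255 -0.09394095157515414 -0.10320991859730345 -0.1090294885513323
[ 552.75266017 -264.48476592   30.        ]
[ 552.53695525 -266.87501264   30.        ]
w [ 0.0387 -0.0005  0.    ] shift in old axes [  0.43 -88.9    4.7 ] in new axes [  0.43 -88.65   8.13]
```

>>> apply_moves(plan=[0.011,0,0,0,-0.02,0.0015,0,0.011,0,0,0,-0.03,0.002,0,0.011,0,0,0,-0.025,0.001,0,0.01,0,0,0,-0.0125,0.0005,0,0,0,0,0.02,0,0,0])

```text
clock: 13.62
eef_pos: [512.7, -265.3, 98.4]
eef_rot: [-0.563, 1.568, -0.662]
wrist_force: [0.1, 1.5, -2.5]
finger_gap: 55.7
```

>>> apply_moves(plan=[0,0,0,0.025,0,0,0,0,0,0,0.015,0,0,0,0,0,0,0.008,0,0,0,0,0,0,0,0,0,0,0,0,0,0,0,0,0])

```text
clock: 14.25
eef_pos: [512.5, -264.1, 50.3]
eef_rot: [-0.73, 1.57, -0.828]
wrist_force: [0.3, 0.6, -1.9]
finger_gap: 55.3
```

```bash
python3 - <<'E'
from h import *
s=readout.read_state();print(s["clock"],np.round(s["eef_pos"],2),s["wrist_force"],s["moment"],s["finger_gap"])
delta([514.7,-263.8,32.5],-.097)
c=cam("scene");crop(c,80,80,240,220,4,"s10")
cam("wrist","w10")
E
```

```text
14.25 [ 512.52 -264.12   50.26] [ 0.28205114  0.60612933 -1.88623024] [ 0.06809243 -0.05531624 -0.03399693] 55.33175367084493
w [-0.0011  0.0007  0.0006] shift in old axes [17.76  0.54  2.12] in new axes [17.76  0.53  2.14]
```

View pics/s10.png

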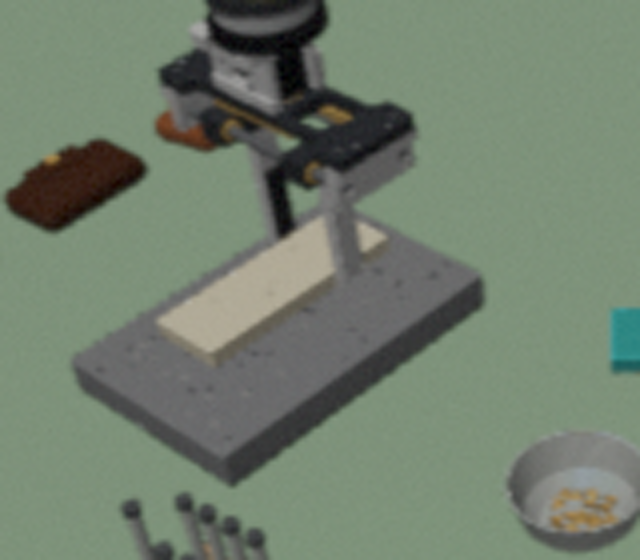

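View pics/w10.png

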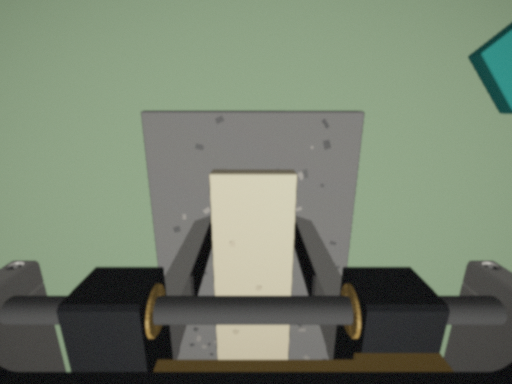

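>>> apply_moves(plan=[0,0,0,0.006,0,0.002,0,0,0,0,0.004,0,0,0,0,0,0,0.002,0,0,0,0,0,0,0.001,0,0,0,0,0,0,0,0,0,0])

```text
clock: 14.98
eef_pos: [514.1, -264.2, 36.5]
eef_rot: [-2.725, 1.57, -2.823]
wrist_force: [0.1, 0.9, -2.0]
finger_gap: 55.4
```

>>> apply_moves(plan=[0,0,0,0.001,0,0,0,0,0,0,0.001,0,0,0,0,0,0,0,0,0,0])

```text
clock: 15.35
eef_pos: [514.1, -264.1, 34.4]
eef_rot: [-2.943, 1.57, -3.041]
wrist_force: [0.1, -0.1, -2.2]
finger_gap: 55.3
```

>>> apply_moves(plan=[0,0,0,0.001,0,0,0,0,0,0,0,0,0,0])

```text
clock: 15.6
eef_pos: [514.1, -264.1, 33.4]
eef_rot: [-2.999, 1.57, -3.097]
wrist_force: [-0.1, 0.5, -2.8]
finger_gap: 55.5
```

>>> apply_moves(plan=[0,0,0,0.0005,0,0,0,0,0,0,0,0,0,0])

```text
clock: 15.85
eef_pos: [514.1, -264.2, 33.0]
eef_rot: [-2.793, 1.57, -2.892]
wrist_force: [0.9, 0.0, -1.9]
finger_gap: 55.4
```

>>> apply_moves(plan=[0,0,0,0.0005,0,0,0,0,0,0,0,0,0,0])

```text
clock: 16.1
eef_pos: [514.1, -264.1, 32.4]
eef_rot: [-2.927, 1.57, -3.025]
wrist_force: [0.1, -0.3, -2.0]
finger_gap: 55.5
```

>>> apply_moves(plan=[0,0,0,0.0005,0,0,0,0,0,0,0,0,0,0])

```text
clock: 16.35
eef_pos: [514.1, -264.2, 31.9]
eef_rot: [-2.857, 1.57, -2.955]
wrist_force: [-0.7, -0.5, -1.8]
finger_gap: 56.1
```

>>> apply_moves(plan=[0,0,0,0.0004,0,0,0,0,0,0,0,0,0,0])

```text
clock: 16.6
eef_pos: [514.1, -264.2, 31.6]
eef_rot: [-2.667, 1.57, -2.765]
wrist_force: [-1.0, -0.2, -1.7]
finger_gap: 55.8
```

>>> apply_moves(plan=[0,0,0,0.0003,0,0,0,0,0,0,0,0,0,0])

```text
clock: 16.85
eef_pos: [514.2, -264.2, 31.4]
eef_rot: [-2.401, 1.571, -2.499]
wrist_force: [-0.4, 1.1, -0.5]
finger_gap: 55.9
```

```bash
python3 - <<'E'
from h import *
F=[]
for i in range(3):
    c=cam("scene"); F.append(readout.read_state()["wrist_force"])
print(np.round(F,2)); print(readout.read_state()["eef_pos"])
crop(c,80,80,240,220,4,"s11")
E
```

```text
[[-0.11  0.98  0.38]
 [-0.27  0.43  1.19]
 [-0.98  0.7   0.7 ]]
[ 514.17076397 -264.20974204   31.43316393]
```

View pics/s11.png

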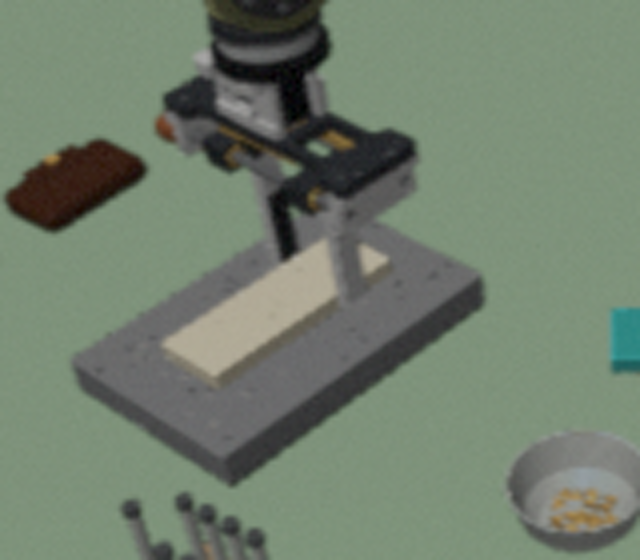

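>>> apply_moves(plan=[0,0,0,0,0,0,62,0,0,0,0,0,0,66,0,0,0,0,0,0,72,0,0,0,0,0,0,76,0,0,0,0,0,0,76], force=10)

```text
clock: 17.62
eef_pos: [514.1, -264.2, 31.3]
eef_rot: [-2.744, 1.57, -2.843]
wrist_force: [0.3, -0.3, 0.1]
finger_gap: 71.3
```

>>> apply_moves(plan=[0,0,0,-0.01,0,0,76,0,0,0,-0.03,0,0,76,0,0,0,-0.05,0,0,76,0,0,0,-0.05,0,0,76,0,0,0,0,0,0,76])

```text
clock: 18.25
eef_pos: [515.5, -264.9, 176.0]
eef_rot: [-0.48, 1.564, -0.578]
wrist_force: [-0.3, -0.1, -0.2]
finger_gap: 71.5
```

```bash
python3 - <<'E'
from h import *
s=readout.read_state();print(s["clock"],np.round(s["eef_pos"],2),s["wrist_force"],s["finger_gap"])
c=cam("wrist","w12");np.savez("w12.npz",T=c["T"],f=c["f"],cx=c["cx"],cy=c["cy"])
cam("scene","s12")
E
```

```text
18.25 [ 515.5  -264.92  176.04] [-0.30759869 -0.13315588 -0.18685359] 71.47773577825572
```

View pics/w12.png

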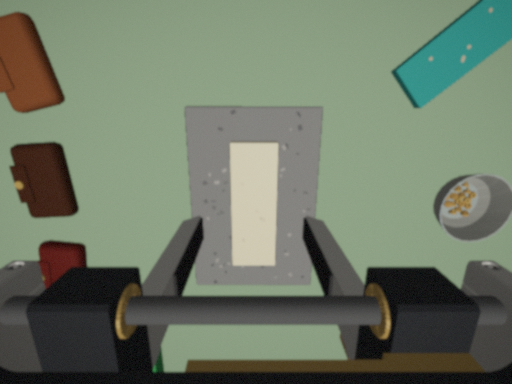

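View pics/s12.png

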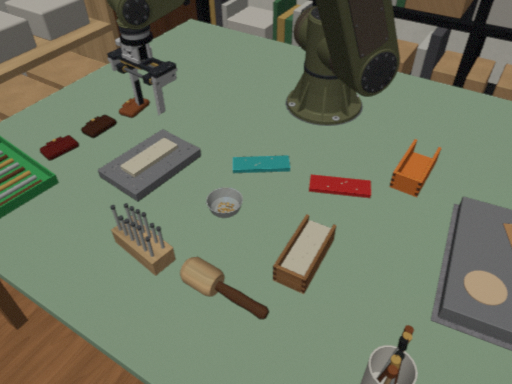

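```bash
python3 - <<'E'
from h import *
d=np.load("w12.npz");c={k:d[k] for k in d}
S=np.array([px2w(c,u,v,30) for u,v in((187,106),(322,106),(197,284),(312,284))])
B=np.array([px2w(c,u,v,44) for u,v in((230,142),(279,142),(232,266),(275,266))])
for A in(S,B):
  v=A[2:].mean(0)-A[:2].mean(0);print(A.mean(0).round(1),np.linalg.norm(v),np.arctan2(v[1],v[0]))
c=cam("scene");crop(c,260,200,350,300,6,"s_tray2");crop(c,90,120,210,200,6,"s_slab2")
E
```

```text
[ 549.5 -266.5   30. ] 236.26097743761605 -0.09640195591251814
[ 550.2 -267.1   44. ] 159.85012456960808 -0.10449452525608323
```

View pics/s_tray2.png

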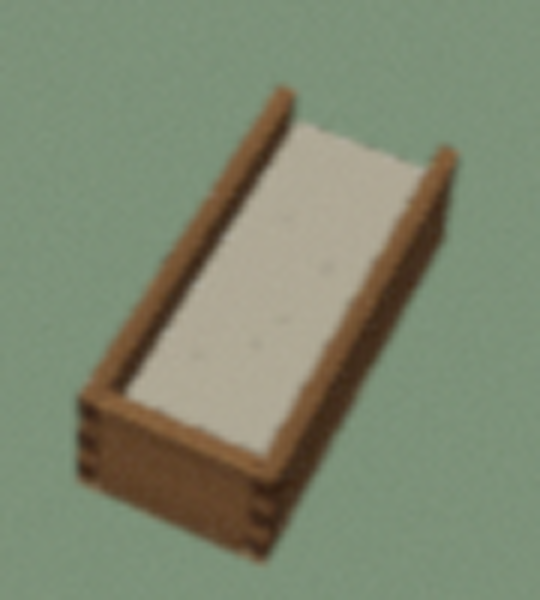

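View pics/s_slab2.png

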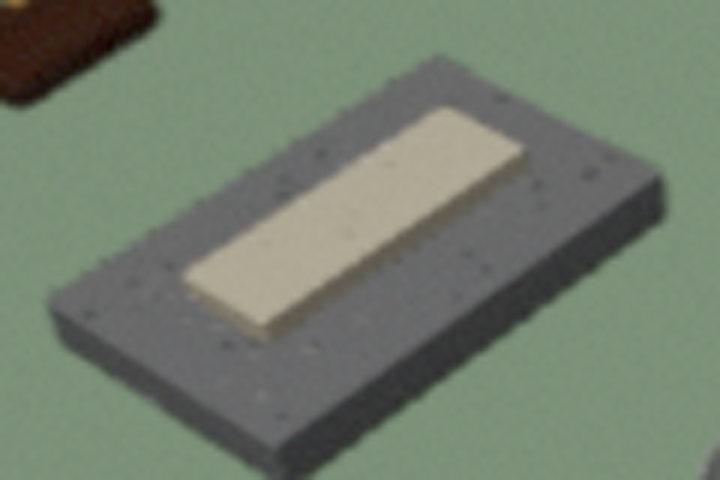

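```bash
python3 - <<'E'
from h import *
c=cam("scene")
# same-camera comparison, board 1 corners at z=50 vs board 2 at z=36
a=np.array([px2w(c,260+u/6,200+v/6,50) for u,v in((300,98),(433,147))]).mean(0)
b=np.array([px2w(c,260+u/6,200+v/6,36) for u,v in((300,121),(432,168))]).mean(0)
print(a,b)
from cell import ticket; print(ticket.sign_off())
E
```

```text
[530.09603795 245.20877899  50.        ] [528.33779514 245.55308106  36.        ]
the job is handed in; nothing more can be done
None
```

The top board is lying flat in the middle of the slab, released, and the job is handed in after about 18 s of the 64 s allowed.

**What I did:** I pressed the cream board with shut fingers at about 4 to 7 N and pulled it out in one pull until it overhung 58 mm (36 % of its length). I then gripped the overhanging end across its width and lifted it clear. I lowered it onto the slab until its full weight was carried, opened the fingers and backed off.

**Last checks:**
- **Board on slab:** its centre is about 1 mm from the slab's centre and its yaw is within 0.01 rad of the slab's. It looks flat in the pictures.
- **Second board:** its front edge was measured 1.8 mm forward of where the top board's front edge started. That is within the roughly 2 mm calibration error, so I read it as not moved, but I can't rule out a shift that small.
- **Bottom board:** it is hidden under the second board, so I could not check it directly.
- **Bystanders:** the bowl, maul, punch rack and look-alikes look where they were in the pictures. I did not measure them.
- **Slab angle disagreed early on:** the first top-camera reading gave a yaw of about -0.065. Later readings gave -0.09 to -0.10, and I used -0.097.

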